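# Dial in the red filter and seat the eyepiece

### The arm

A 6-joint arm with a two-finger parallel gripper is mounted at the origin on the work surface. World frame = base frame: x ahead of the robot, y to its left, z up, the work surface at z = 0. Lengths are in m, angles in degrees, forces in N, time in s.
With the tool pointing down it reaches from about 0.375 to 0.9 m from the base axis. Payload 3.1 kg.
Tool frame: the origin (TCP) lies on the centre line of the jaws, within the pads' length; the fingertips stand 22 mm ahead of it and the grasp point (between the pads) lies 3 mm ahead of it; y points along the fingers, z is the direction in which the jaws open and shut, and the axes are right-handed (so a half turn about y gives the same grasp; the last joint's range is limited). The gripper opens to 87 mm and grips with 3 to 60 N. Pads are 19 mm wide; open, the fingers measure 117 mm over their backs; the gripper's body (75 mm by 190 mm) begins 51 mm behind the grasp point.
Start: joints at [-74.227, 30.224, 82.088, -0, 67.689, -10.227], TCP at [0.274, -0.562, 0.245] pointing down, gripper open.
Joint ranges: [-176.69, 176.69], [-43.24, 126.21], [12.49, 139.97], [-82, 262], [0, 151.66], [-163.58, 163.58]. Speed limits (degrees/s): [159.86, 159.86, 180, 180, 180, 180].

### API

Orientations are given as a 3x3 rotation matrix whose columns are the frame's x, y, z axes.
In Python, from rig import bot gives the robot as it stands.
- The arm moves only by the tool jog_arm, never from a script. Its argument "motion" is one flat list of numbers, 6 for each row, row after row: the shift along the tool's x, y, z in mm, then the turn, a rotation vector about the tool's x, y, z in degrees. A call has 1 to 20 rows; each row is the pose to reach, as a shift and turn from the pose commanded when the call began, along the tool's axes at that moment; what a row does not reach only later rows make up. A row lasts 1/8 s, in which the tool goes at most 62.5 mm and 10.7 degrees, less where a joint would pass 70% of its speed; a pose out of reach is approached as far as the arm can. A call with a gripper value outside its range is refused whole. "gripper" is the opening, from 0 (shut) to 1 (fully open), set as the call begins (left out, the last holds). The fingers move at their own pace and stop on an object; the grip force is fixed at half the most. Time passes only in rows, so rows that repeat a pose let the fingers close. It gives the time, the measured TCP pose, the force and the opening at its end, in the units of the state.
- bot.read_state(): the state, without advancing time (a new reading comes with each control period).
- bot.capture(name): name is "scene" or "top" or "wrist"; returns (picture, depth): 400x640x3 uint8, red, green, blue; 400x640 float32, m along the optical axis (not along the pixel's ray), 0 where there is no reading.
- bot.get_calibration(name): a dict with "mtx" (3x3 intrinsics, pixels), "pose" (4x4, takes a point from camera to world coordinates); the wrist camera has in their place "hand_eye" (4x4, takes a point from camera to tool coordinates, whose origin is the TCP and whose axes are the tool frame's). Camera axes: x right, y up, looking along -z (the intrinsics and any distortion apply to the point x, -y, -z); pixel columns grow to the right and rows downward; lengths in m; the calibration is good to about 2 mm. A picture is of the moment at which its call begins: read the wrist's pose just before it. get_calibration takes no time and is no camera call.
- bot.hand_in(): hands the job in, once; it reports no verdict.
The state is a dict: "time_s": time; "joint_positions": joint angles; "qvel": joint speeds; "tau": joint torques, N m; "position": TCP position; "tcp_rot": TCP orientation; "force": force on the tool from outside, world axes, zero at the start; "moment": the same for the moment, N m; "opening": opening from 0.0 (shut) to 1.0 (fully open).
Only numpy, scipy, OpenCV 4.12 (cv2) and the standard library are available. Lean on these libraries where they do the work, as an engineer would, in place of code of your own. Each camera call takes 0.05 s, during which the arm holds its last target.

### The job

Set the telescope up for the red filter: rub the knurled rim of its filter wheel round with light finger pressure until the red filter clicks into place under the open eyepiece port, and let go of the wheel. Then stand the loose eyepiece in the port, pushed gently fully home on its shoulder, and leave it there. Do not lean hard on the telescope or its wheel, and do not disturb the hex-key rack, tape dispenser, stapler and bracket on the table.

Things in the scene. Friction and masses are not known exactly. Their poses are not given: they have to be found in the camera images.
- telescope: Small white refractor on a heavy round table mount, level, fixed. Origin on the table under the eyepiece port; x along the tube to the front lens (420 mm ahead), z up. At its near end a flat black filter-wheel housing, top 158 mm above the table, carries the port. 70 mm tube from 105 mm ahead of the port, tops at 155 mm; focuser knobs 56 mm to either side, 82 mm ahead, 98 mm high.
- port (a point): Centre of the top rim of the eyepiece port, an upright open aluminium tube on the housing: rim 184 mm above the table, outside diameter 41 mm, bore 33.4 mm, 26 mm deep. Down the bore, through a 28 mm hole, one sees the filter now in place. A small brass screw sticks out ahead, below the rim. Axes as the telescope's.
- wheel_axis (a point): Point on the filter wheel's upright axis, half-way up its rim, 148 mm above the table, 30 mm from the port along the telescope's -x. Axes as the telescope's. It is a level dark disc, 108 mm across; its knurled rim is 10 mm high (143 to 153 mm above the table) and stands 7 mm proud of the 94 mm housing plates on the side facing the robot; boxed in (116 mm wide) on the other; free outside and below.
- rim_front (a point): Middle of the bare rim, 54 mm from the axis along the telescope's -x; bare 85 degrees to either side of it. A fingertip pressed on it towards the axis drags it by friction alone (coefficient 0.6 or more) and slips at the clicks if too light: a steady 10 to 14 N is right, over 18 N in all too hard. The rim does not give and runs up to 1.5 mm out of true, so 1 mm of finger position can be 10 N.
- filter_wheel (a joint): Turn of the wheel in rad, counter-clockwise from above, endless either way; 0 (or any whole turn) is red in place. Drag at the rim about 0.6 N. A sprung ball clicks in at each of the 5 filters, every 1.257 rad; it resists from 0.26 rad before each, takes up to 5 N along the rim to push in or out, and from 0.1 rad or nearer pulls the released wheel exactly home. Between clicks it stays put.
- red_filter (a point): Centre of the red filter's top, 30 mm from the wheel's axis, 154 mm above the table; turns with the wheel, x pointing out from its axis. In place when straight under the port. 27 mm filters: red, then counter-clockwise from above green, blue, yellow, clear; each has a 6 by 10 mm tab of its colour on the rim opposite it; the tab of the filter in place is at the rim's front by a white line.
- eyepiece_body (a point): Middle of the grip of the loose eyepiece, on its axis, 46 mm above its foot; z up the axis. The eyepiece (about 150 g) stands on the table on its steel barrel (31.7 mm diameter, 24 mm long, foot edge bevelled 2.5 mm); above is a black round body, 42 mm across from 24 to 62 mm above the foot, tapering to its top at 70 mm. Its yaw does not matter.
- eyepiece_shoulder (a point): Point on the eyepiece's axis in the plane of its shoulder, the underside of the 42 mm body, 24 mm above the foot. Fully home, the shoulder lies on the port's rim and this point is at port.
- hex_rack: Loose black plastic rack, 52 by 124 mm (long side along its y), with six steel hex keys standing in it, 132 mm high. Origin under its centre. A bystander.
- tape_dispenser: Loose red tape dispenser, 135 by 56 mm, 88 mm high. Origin under its centre, long side along its x. A bystander.
- stapler: Loose grey stapler, 145 by 38 mm, 60 mm high. Origin under its centre, long side along its x. A bystander.
- l_bracket: Loose aluminium L-bracket lying on one leg, 60 by 40 mm, 60 mm high, 4 mm thick. Origin under the middle of its lying leg. A bystander.
Mind the look-alikes: they are no part of the job. Leave any purple look-alike of the part that bears eyepiece_body alone.

How it is judged:
By the outcome, as a careful person would: the job done as asked, in the order asked, and still so for the second after the job is handed in, with the robot touching nothing.
It also fails if it takes over 72 s, if anything falls off the work surface, if the arm or the gripper's body presses on something with over 40 N, if the wrist force passes 120 N, or if a joint passes its speed limit or range.

## Working session

There is one attempt and no reset: what is moved stays moved. The work goes in short steps, Python scripts to look and compute and a tool call to move; the robot and the scene stay as the last step left them, time stands still between calls to the robot, and variables do not carry over. Pictures are saved under pics/ and viewed, and the job is handed in when it is done.

Besides the shell and the picture viewer there is one more tool, called as name(argument=value, ...) on one line, values as JSON. jog_arm: Moves the arm, as the interface text tells. Its arguments: {"type":"object","properties":{"motion":{"type":"array","items":{"type":"number"}},"gripper":{"type":"number"}},"required":["motion"]}

```bash
ls; mkdir -p pics
python3 - <<'E'
from rig import bot
import cv2,numpy as np
s=bot.read_state()
print({k:np.round(v,3).tolist() for k,v in s.items()})
for n in ["scene","top","wrist"]:
    p,d=bot.capture(n); cv2.imwrite(f"pics/{n}0.png",p[:,:,::-1]); np.save(f"pics/{n}0.npy",d)
    c=bot.get_calibration(n); print(n,{k:np.round(v,4).tolist() for k,v in c.items()})
E
```

```text
pics
{'time_s': 0.0, 'joint_positions': [-74.227, 30.278, 82.156, -0.001, 67.689, -10.227], 'qvel': [0.135, 0.076, -0.008, 0.008, 0.025, -0.06], 'tau': [0.002, -44.003, -17.66, 0.063, 0.058, -0.0], 'position': [0.274, -0.561, 0.244], 'tcp_rot': [[-0.899, -0.001, 0.438], [-0.438, 0.002, -0.899], [-0.0, -1.0, -0.002]], 'force': [-0.154, -0.586, 0.201], 'moment': [-0.009, -0.018, -0.007], 'opening': 0.996}
scene {'mtx': [[418.9948, 0.0, 322.1632], [0.0, 418.9948, 197.6984], [0.0, 0.0, 1.0]], 'pose': [[0.7142, -0.4318, 0.5509, 1.2096], [0.6998, 0.4565, -0.5494, -0.6846], [-0.0143, 0.7779, 0.6282, 0.9412], [0.0, 0.0, 0.0, 1.0]]}
top {'mtx': [[446.0179, 0.0, 322.9961], [0.0, 446.0179, 191.2986], [0.0, 0.0, 1.0]], 'pose': [[-0.0152, 0.9858, -0.1675, 0.2796], [-0.9999, -0.0156, -0.0009, -0.0125], [-0.0035, 0.1675, 0.9859, 1.3619], [0.0, 0.0, 0.0, 1.0]]}
wrist {'mtx': [[319.5199, 0.0, 320.7412], [0.0, 319.5199, 197.1574], [0.0, 0.0, 1.0]], 'hand_eye': [[0.0005, -0.968, -0.251, -0.0681], [-0.0008, 0.251, -0.968, -0.1401], [1.0, 0.0007, -0.0007, 0.0002], [0.0, 0.0, 0.0, 1.0]]}
```

View pics/top0.png

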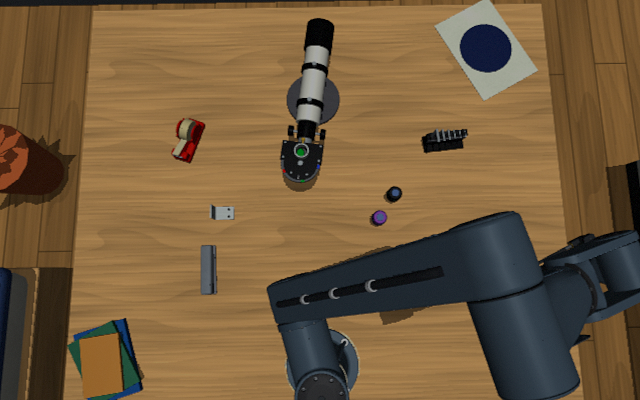

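View pics/scene0.png

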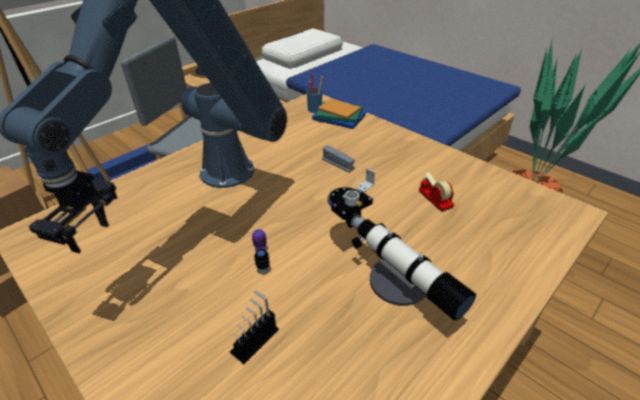

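View pics/wrist0.png

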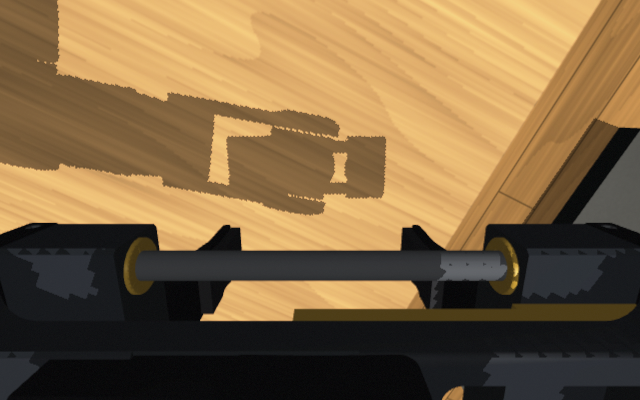

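```bash
cat > h.py <<'E'
import numpy as np,cv2
from rig import bot
def ray(n,uv,st=None):
    c=bot.get_calibration(n)
    P=np.array(c["pose"]) if n!="wrist" else wpose(st)@np.array(c["hand_eye"])
    K=np.array(c["mtx"]); d=np.array([(uv[0]-K[0,2])/K[0,0],-(uv[1]-K[1,2])/K[1,1],-1.])
    return P[:3,3],P[:3,:3]@d
def wpose(st):
    T=np.eye(4);T[:3,:3]=st["tcp_rot"];T[:3,3]=st["position"];return T
def atz(n,uv,z,st=None):
    o,d=ray(n,uv,st);return o+d*(z-o[2])/d[2]
def proj(n,X,st=None):
    c=bot.get_calibration(n)
    P=np.array(c["pose"]) if n!="wrist" else wpose(st)@np.array(c["hand_eye"])
    K=np.array(c["mtx"]); p=np.linalg.inv(P)@np.append(X,1)
    return np.array([K[0,0]*p[0]/-p[2]+K[0,2],K[1,1]*-p[1]/-p[2]+K[1,2]])
def tri(rs):
    A=np.zeros((3,3));b=np.zeros(3)
    for o,d in rs:
        d=d/np.linalg.norm(d);M=np.eye(3)-np.outer(d,d);A+=M;b+=M@o
    X=np.linalg.solve(A,b)
    return X,[float(np.linalg.norm(np.cross(d/np.linalg.norm(d),X-o))) for o,d in rs]
def crop(img,name,x0,y0,x1,y1,s):
    cv2.imwrite(name,cv2.resize(img[y0:y1,x0:x1],None,fx=s,fy=s,interpolation=cv2.INTER_CUBIC))
E
python3 - <<'E'
from h import *
t=cv2.imread("pics/top0.png");s=cv2.imread("pics/scene0.png")
crop(t,"pics/t1.png",265,110,345,190,7);crop(s,"pics/s1.png",310,170,410,250,7)
crop(t,"pics/t2.png",365,175,425,235,7);crop(s,"pics/s2.png",230,220,300,280,7)
E
```

```text
(no output)
```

View pics/t1.png

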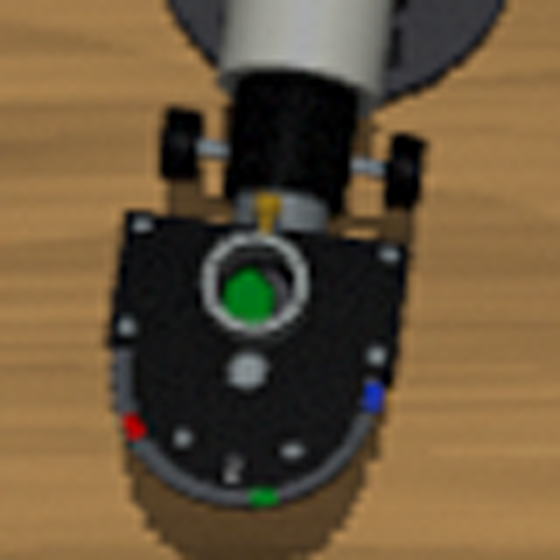

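View pics/s1.png

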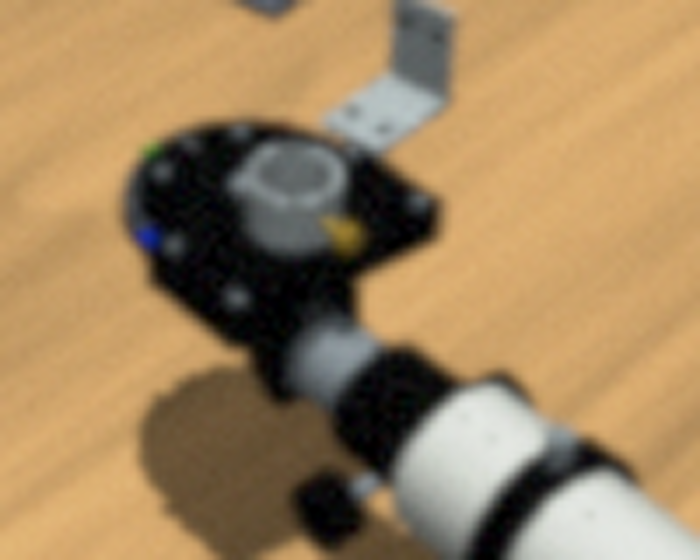

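View pics/t2.png

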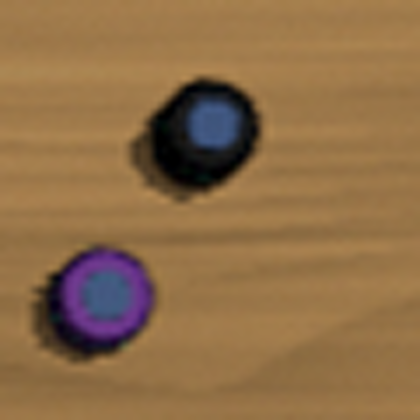

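View pics/s2.png

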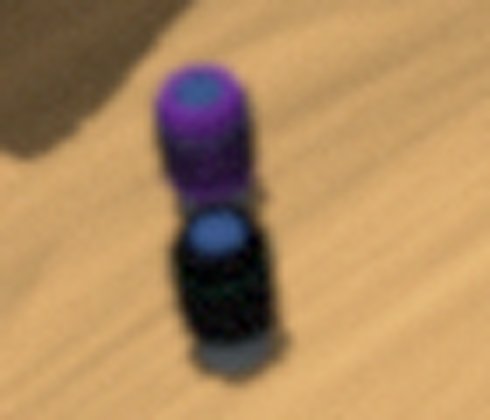

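Run:
```python
from h import *
f=lambda u,v,x0,y0,s:((u+.5)/s-.5+x0,(v+.5)/s-.5+y0)
T=lambda u,v:f(u,v,265,110,7)
tp=T(255,283); sp=f(295,172,310,170,7)
print("port z184",atz("top",tp,.184),atz("scene",sp,.184), tri([ray("top",tp),ray("scene",sp)]))
bolt=atz("top",T(247,371),.160);print("bolt",bolt)
for n,c in dict(red=(134,428),green=(264,497),blue=(374,397)).items():
    print(n,atz("top",T(*c),.150))
print("line",atz("top",T(233,468),.158))
print("lens",atz("top",(320,20),.155), atz("top",(313,84),.155),atz("top",(307,131),.13))
a=tri([ray("top",f(213,125,365,175,7)),ray("scene",f(219,231,230,220,7))]);print("ep",a)
a=tri([ray("top",f(107,295,365,175,7)),ray("scene",f(200,93,230,220,7))]);print("purple",a)
for n in("top","scene"):
  d=np.load(f"pics/{n}0.npy");
  for uv in ([tp,T(247,371),f(213,125,365,175,7)] if n=="top" else [sp]):
    o,r=ray(n,uv); print(n,o+r*d[int(round(uv[1])),int(round(uv[0]))])
```

```text
port z184 [0.59474546 0.04678487 0.184     ] [0.5963592  0.04836123 0.184     ] (array([0.59558862, 0.0476307 , 0.18368162]), [0.0010988560570805138, 0.0010988560570806467])
bolt [0.56540627 0.0513993  0.16      ]
red [0.54529728 0.09694131 0.15      ]
green [0.5165807  0.04554044 0.15      ]
blue [0.55637457 0.00150994 0.15      ]
line [0.52683095 0.05726849 0.158     ]
lens [ 0.99499449 -0.01027731  0.155     ] [0.79660632 0.01254945 0.155     ] [0.66506659 0.03190381 0.13      ]
ep (array([ 0.49277819, -0.22188615,  0.0703724 ]), [0.0006762637182443816, 0.0006762637182445204])
purple (array([ 0.42205331, -0.17507558,  0.06893237]), [0.0006401806157045422, 0.000640180615704603])
top [0.60420771 0.04856386 0.14862863]
top [0.56563466 0.05145034 0.15903939]
top [ 0.49288562 -0.22292865  0.0673858 ]
scene [0.58613065 0.06058739 0.17136941]
```

```bash
cat > plan.py <<'E'
import numpy as np
def ax(psi):
    a,b=np.cos(np.radians(psi)),np.sin(np.radians(psi)); return np.array([[a,0,-b],[b,0,a],[0,-1,0]])
def rel(p0,psi0,p1,psi1):
    return np.r_[ax(psi0).T@(np.array(p1)-np.array(p0))*1000, 0, -(psi1-psi0), 0]
def after(p0,psi0,row):
    return np.array(p0)+ax(psi0)@np.array(row[:3])/1000, psi0-row[4]
E
python3 - <<'E'
from plan import *
A=np.array([.5657,.0515,0])
for r in(.09,):
    p=A+r*ax(143)[:,0]; p[2]=.245; print(p,rel([.274,-.562,.245],206,p,143))
E
```

```text
[0.4938228  0.10566335 0.245     ] [-490.25977688    0.         -503.72787106    0.           63.
    0.        ]
```

jog_arm(motion=[-490,0,-504,0,63,0,-490,0,-504,0,63,0,-490,0,-504,0,63,0,-490,0,-504,0,63,0,-490,0,-504,0,63,0,-490,0,-504,0,63,0,-490,0,-504,0,63,0,-490,0,-504,0,63,0,-490,0,-504,0,63,0,-490,0,-504,0,63,0,-490,0,-504,0,63,0,-490,0,-504,0,63,0,-490,0,-504,0,63,0,-490,0,-504,0,63,0,-490,0,-504,0,63,0,-490,0,-504,0,63,0], gripper=0)

```text
time_s: 2.15
position: [0.4934, 0.105, 0.2446]
tcp_rot: [[-0.797, -0.0, -0.603], [0.603, -0.0, -0.797], [0.0, -1.0, 0.0]]
force: [0.2, -0.6, -0.4]
opening: 0.007
```

```bash
cat > look.py <<'E'
import sys
from h import *
import json
s=bot.read_state(); p,d=bot.capture("wrist"); n=sys.argv[1]
cv2.imwrite(f"pics/{n}.png",p[:,:,::-1]); np.save(f"pics/{n}.npy",d)
json.dump({k:np.array(v).tolist() for k,v in s.items()},open(f"pics/{n}.json","w"))
R=np.array(s["tcp_rot"]); print(s["time_s"],np.round(s["position"],4),"psi",np.degrees(np.arctan2(R[1,0],R[0,0]))%360,"y",np.round(R[:,1],4),"F",np.round(s["force"],2),"op",round(s["opening"],3))
E
python3 look.py w1
```

```text
2.15 [0.4934 0.105  0.2446] psi 142.89094173129777 y [-1.e-04 -1.e-04 -1.e+00] F [ 0.23 -0.55 -0.44] op 0.007
```

View pics/w1.png

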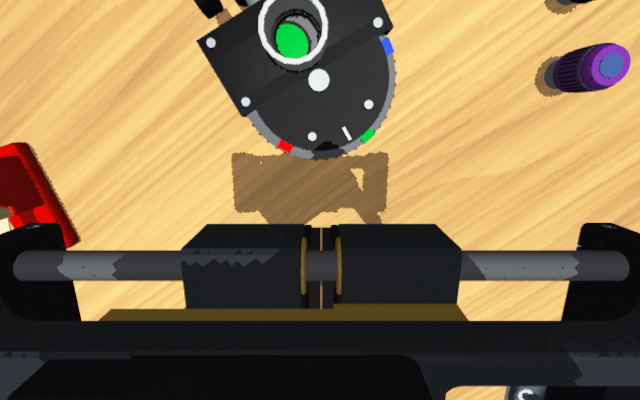

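```bash
cat > meas.py <<'E'
import sys
from h import *
import json
def load(n): return json.load(open(f"pics/{n}.json"))
E
python3 - <<'E'
from meas import *
s=load("w1")
b=atz("wrist",(318.5,80),.160,s);p=atz("wrist",(293,30),.184,s)
d=np.load("pics/w1.npy")
o,r=ray("wrist",(318,80),s);print("bolt depthpt",o+r*d[80,318])
print(b,p,np.degrees(np.arctan2(*(b-p)[1::-1])),np.linalg.norm((b-p)[:2]))
for n,c in dict(red=(286,147),green=(367,136),blue=(388,46)).items():
    x=atz("wrist",c,.150,s); q=x-b; print(n,x,np.degrees(np.arctan2(q[1],q[0]))%360,np.linalg.norm(q[:2]))
q=atz("wrist",(347,133),.158,s)-b;print("line",np.degrees(np.arctan2(q[1],q[0]))%360)
for dep in (0.13,0.15,0.16):
  print(proj("wrist",np.array(s["position"])+np.array(s["tcp_rot"])@[0,.022,0],s))
E
python3 -c "
import cv2;i=cv2.imread('pics/w1.png');cv2.imwrite('pics/w1c.png',cv2.resize(i[0:330,180:440],None,fx=2,fy=1.8,interpolation=cv2.INTER_CUBIC))"
```

```text
bolt depthpt [0.56652767 0.05152124 0.15988768]
[0.56631807 0.05126288 0.16      ] [0.59459793 0.04789937 0.184     ] 173.21728092725857 0.02847917866688547
red [0.54475957 0.09747788 0.15      ] 115.0082406553892 0.05099602993331771
green [0.51556626 0.04586913 0.15      ] 186.0664619321822 0.05103762335688907
blue [5.56042084e-01 1.17498777e-04 1.50000000e-01] 258.6395462189749 0.052167484098196486
line 172.59438816052324
[320.36168699 244.27728797]
[320.36168699 244.27728797]
[320.36168699 244.27728797]
```

View pics/w1c.png

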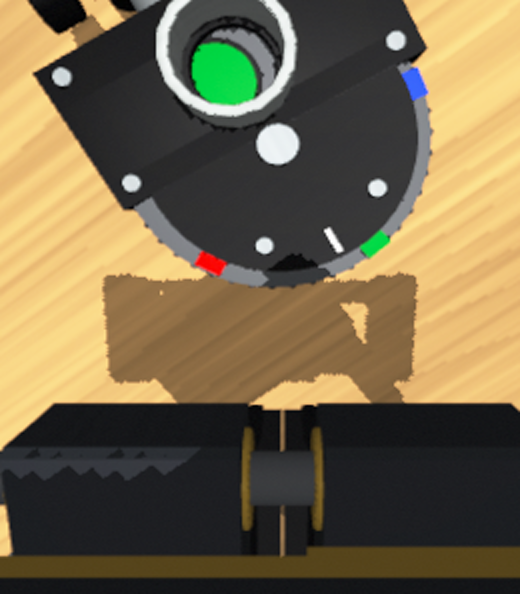

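jog_arm(motion=[0,50,0,0,0,0,0,87,0,0,0,0,0,87,0,0,0,0,-12,87,0,0,0,0,-22,87,0,0,0,0,-22,87,0,0,0,0])

```text
time_s: 2.95
position: [0.5132, 0.0921, 0.1589]
tcp_rot: [[-0.798, 0.004, -0.603], [0.603, -0.0, -0.798], [-0.003, -1.0, -0.002]]
force: [-0.2, 0.6, 0.0]
opening: -0.001
```

```bash
python3 look.py w2
```

```text
2.95 [0.5132 0.0921 0.1589] psi 142.9346938440106 y [ 4.2e-03 -2.0e-04 -1.0e+00] F [-0.23  0.64  0.05] op -0.001
```

View pics/w2.png

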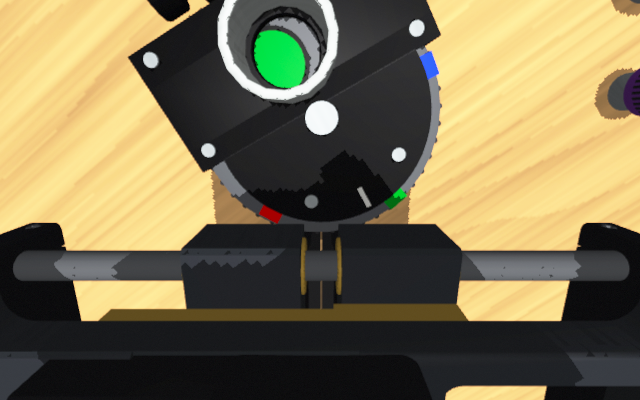

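jog_arm(motion=[-1,0,0,0,0,0,-2,0,0,0,0,0,-2,0,0,0,0,0])

```text
time_s: 3.38
position: [0.5125, 0.0917, 0.1576]
tcp_rot: [[-0.799, -0.0, -0.602], [0.602, 0.0, -0.799], [0.0, -1.0, 0.0]]
force: [0.7, -0.3, -0.1]
opening: 0.009
```

jog_arm(motion=[-0.5,0,0,0,0,0,-0.5,0,0,0,0,0])

```text
time_s: 3.62
position: [0.513, 0.0914, 0.1575]
tcp_rot: [[-0.799, -0.0, -0.602], [0.602, 0.0, -0.799], [0.0, -1.0, 0.0]]
force: [-0.4, -0.3, 0.1]
opening: 0.008
```

jog_arm(motion=[-0.5,0,0,0,0,0,-0.5,0,0,0,0,0])

```text
time_s: 3.88
position: [0.5135, 0.091, 0.1575]
tcp_rot: [[-0.799, 0.0, -0.602], [0.602, 0.0, -0.799], [-0.0, -1.0, -0.0]]
force: [-0.6, 0.4, 0.3]
opening: 0.007
```

jog_arm(motion=[-0.5,0,0,0,0,0,-0.5,0,0,0,0,0])

```text
time_s: 4.12
position: [0.5139, 0.0907, 0.1576]
tcp_rot: [[-0.799, 0.0, -0.602], [0.602, -0.0, -0.799], [-0.0, -1.0, -0.0]]
force: [0.1, 0.6, 0.0]
opening: 0.008
```

jog_arm(motion=[-0.5,0,0,0,0,0,-0.5,0,0,0,0,0])

```text
time_s: 4.38
position: [0.5143, 0.0904, 0.1576]
tcp_rot: [[-0.799, 0.0, -0.602], [0.602, -0.0, -0.799], [-0.0, -1.0, -0.0]]
force: [-0.2, -0.2, -0.2]
opening: 0.003
```

jog_arm(motion=[-0.5,0,0,0,0,0,-0.5,0,0,0,0,0])

```text
time_s: 4.62
position: [0.5144, 0.0902, 0.1575]
tcp_rot: [[-0.799, -0.001, -0.602], [0.602, 0.0, -0.799], [0.001, -1.0, 0.0]]
force: [-0.3, 0.1, -0.1]
opening: 0.004
```

jog_arm(motion=[-0.3,0,0,0,0,0,-0.3,0,0,0,0,0])

```text
time_s: 4.88
position: [0.5145, 0.0901, 0.1575]
tcp_rot: [[-0.799, -0.001, -0.602], [0.602, 0.0, -0.799], [0.001, -1.0, 0.0]]
force: [-0.3, 0.7, 1.0]
opening: 0.003
```

jog_arm(motion=[-0.3,0,0,0,0,0,-0.3,0,0,0,0,0])

```text
time_s: 5.12
position: [0.5145, 0.0901, 0.1575]
tcp_rot: [[-0.799, -0.001, -0.602], [0.602, 0.001, -0.799], [0.001, -1.0, 0.0]]
force: [-1.9, 2.2, 0.9]
opening: 0.004
```

jog_arm(motion=[-0.3,0,0,0,0,0,-0.3,0,0,0,0,0])

```text
time_s: 5.38
position: [0.5146, 0.09, 0.1574]
tcp_rot: [[-0.799, -0.002, -0.602], [0.602, 0.001, -0.799], [0.002, -1.0, 0.001]]
force: [-3.4, 4.6, 2.5]
opening: 0.009
```

jog_arm(motion=[-0.6,0,0,0,0,0,-0.6,0,0,0,0,0,-0.6,0,0,0,0,0])

```text
time_s: 5.75
position: [0.5145, 0.0898, 0.1574]
tcp_rot: [[-0.799, -0.003, -0.602], [0.602, 0.001, -0.799], [0.003, -1.0, 0.001]]
force: [-4.1, 4.7, 2.7]
opening: 0.003
```

jog_arm(motion=[-0.5,0,0,0,0,0,-0.5,0,0,0,0,0,-0.5,0,0,0,0,0])

```text
time_s: 6.12
position: [0.5145, 0.0898, 0.1574]
tcp_rot: [[-0.799, -0.004, -0.602], [0.602, 0.001, -0.799], [0.004, -1.0, 0.001]]
force: [-5.3, 4.2, 4.3]
opening: 0.007
```

jog_arm(motion=[-0.3,-0.2,1,0,-1,0,-0.6,-0.3,2.1,0,-2,0,-0.8,-0.3,3.2,0,-3,0,-0.9,-0.3,4.3,0,-4,0])

```text
time_s: 6.62
position: [0.5119, 0.0859, 0.1574]
tcp_rot: [[-0.839, -0.005, -0.544], [0.544, 0.002, -0.839], [0.005, -1.0, 0.001]]
force: [-5.8, 5.8, 2.5]
opening: 0.005
```

```bash
python3 look.py w3
```

```text
6.625 [0.5119 0.0859 0.1574] psi 147.0249342553276 y [-0.0053  0.0017 -1.    ] F [-5.82  5.75  2.54] op 0.005
```

View pics/w3.png

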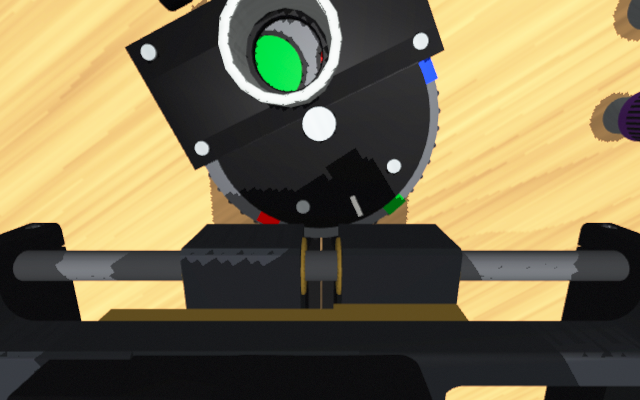

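jog_arm(motion=[-0.4,-0.2,1.1,0,-1,0,-0.6,-0.2,2.1,0,-2,0,-0.8,-0.2,3.2,0,-3,0,-0.9,-0.2,4.3,0,-4,0,-1.0,-0.2,5.4,0,-5,0])

```text
time_s: 7.3
position: [0.5091, 0.0809, 0.1575]
tcp_rot: [[-0.883, -0.007, -0.469], [0.469, 0.002, -0.883], [0.007, -1.0, 0.002]]
force: [-6.8, 5.8, 3.3]
opening: 0.003
```

jog_arm(motion=[-0.4,-0.2,1.1,0,-1,0,-0.7,-0.3,2.1,0,-2,0,-0.8,-0.3,3.2,0,-3,0,-0.9,-0.3,4.3,0,-4,0,-1.0,-0.3,5.4,0,-5,0,-1.1,-0.3,6.5,0,-6,0])

```text
time_s: 8.05
position: [0.5062, 0.0745, 0.1575]
tcp_rot: [[-0.927, -0.009, -0.374], [0.374, 0.001, -0.928], [0.009, -1.0, 0.002]]
force: [-7.6, 4.0, 2.4]
opening: 0.009
```

jog_arm(motion=[-0.4,-0.1,1.1,0,-1,0,-0.8,-0.2,2.1,0,-2,0,-1.1,-0.2,3.2,0,-3,0,-1.2,-0.2,4.3,0,-4,0,-1.3,-0.2,5.4,0,-5,0,-1.4,-0.2,6.4,0,-6,0,-1.5,-0.2,7.5,0,-7,0,-1.6,-0.2,8.6,0,-8,0])

```text
time_s: 9.05
position: [0.5036, 0.0658, 0.1575]
tcp_rot: [[-0.971, -0.011, -0.241], [0.241, 0.001, -0.971], [0.011, -1.0, 0.001]]
force: [-9.3, 3.5, 3.2]
opening: 0.006
```

```bash
python3 look.py w4
```

```text
9.05 [0.5036 0.0658 0.1575] psi 166.06524517500097 y [-0.0108  0.0012 -0.9999] F [-9.31  3.46  3.15] op 0.006
```

View pics/w4.png

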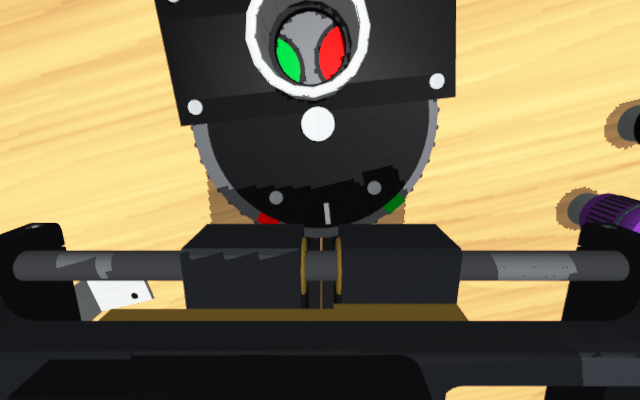

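jog_arm(motion=[-0.2,-0.1,1.3,0,-1.25,0,-0.4,-0.2,2.7,0,-2.5,0,-0.6,-0.2,4,0,-3.75,0,-0.8,-0.2,5.4,0,-5,0,-1.0,-0.2,6.7,0,-6.25,0,-1.1,-0.2,8.1,0,-7.5,0,-1.3,-0.2,9.4,0,-8.75,0,-1.5,-0.2,10.8,0,-10,0])

```text
time_s: 10.1
position: [0.5021, 0.0546, 0.1575]
tcp_rot: [[-0.998, -0.012, -0.068], [0.068, 0.001, -0.998], [0.012, -1.0, 0.0]]
force: [-9.1, 1.9, 2.2]
opening: 0.003
```

jog_arm(motion=[-0.3,-0.1,1.3,0,-1.25,0,-0.6,-0.2,2.7,0,-2.5,0,-0.9,-0.2,4,0,-3.75,0,-1.2,-0.2,5.4,0,-5,0,-1.4,-0.2,6.7,0,-6.25,0,-1.7,-0.2,8.1,0,-7.5,0,-2.0,-0.2,9.4,0,-8.75,0])

```text
time_s: 10.98
position: [0.5025, 0.0449, 0.1575]
tcp_rot: [[-0.996, -0.014, 0.085], [-0.085, 0.0, -0.996], [0.014, -1.0, -0.001]]
force: [-10.1, 1.5, 3.8]
opening: 0.003
```

jog_arm(motion=[-0.5,-0.2,0.5,0,-0.5,0,-0.9,-0.2,1.1,0,-1,0,-1.1,-0.3,2.2,0,-2,0,-1.2,-0.3,3.2,0,-3,0,-1.3,-0.3,4.3,0,-4,0])

```text
time_s: 11.6
position: [0.5031, 0.0414, 0.1575]
tcp_rot: [[-0.988, -0.017, 0.154], [-0.154, 0.002, -0.988], [0.016, -1.0, -0.004]]
force: [-11.1, 2.7, 3.2]
opening: 0.001
```

jog_arm(motion=[-0.3,-0.2,1.1,0,-1,0,-0.6,-0.2,2.2,0,-2,0,-0.7,-0.2,3.2,0,-3,0,-0.8,-0.2,4.3,0,-4,0,-0.9,-0.2,5.4,0,-5,0])

```text
time_s: 12.22
position: [0.5044, 0.0352, 0.1576]
tcp_rot: [[-0.971, -0.018, 0.24], [-0.24, -0.0, -0.971], [0.017, -1.0, -0.004]]
force: [-12.3, -1.6, 3.1]
opening: 0.006
```

```bash
python3 look.py w5
```

```text
12.225 [0.5044 0.0352 0.1576] psi 193.91615386219507 y [-1.770e-02 -5.000e-04 -9.998e-01] F [-12.33  -1.6    3.05] op 0.006
```

View pics/w5.png

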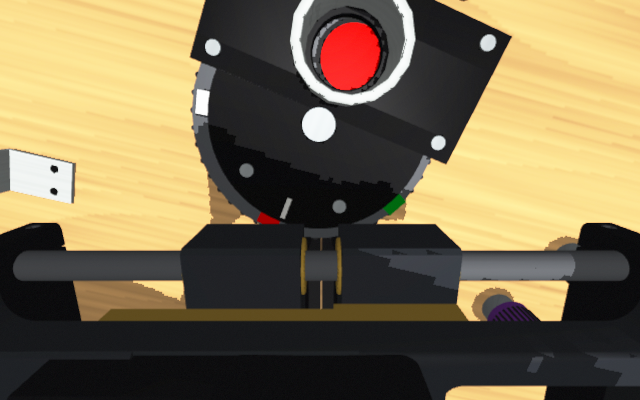

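jog_arm(motion=[0,0,1.1,0,-1,0,0,0,2.2,0,-2,0,0,0,3.2,0,-3,0,-0.1,0,4.3,0,-4,0,-0.2,0,5.4,0,-5,0])

```text
time_s: 12.9
position: [0.5062, 0.0291, 0.1576]
tcp_rot: [[-0.946, -0.017, 0.324], [-0.324, -0.002, -0.946], [0.017, -1.0, -0.004]]
force: [-11.5, -2.3, 1.1]
opening: 0.003
```

```bash
python3 look.py w6
python3 - <<'E'
from meas import *
cv2.imwrite("pics/w6c.png",cv2.resize(cv2.imread("pics/w6.png")[:250,160:480],None,fx=2.4,fy=2.4,interpolation=cv2.INTER_CUBIC))
E
```

```text
12.9 [0.5062 0.0291 0.1576] psi 198.93234639032642 y [-0.0171 -0.0019 -0.9999] F [-11.54  -2.31   1.08] op 0.003
```

View pics/w6c.png

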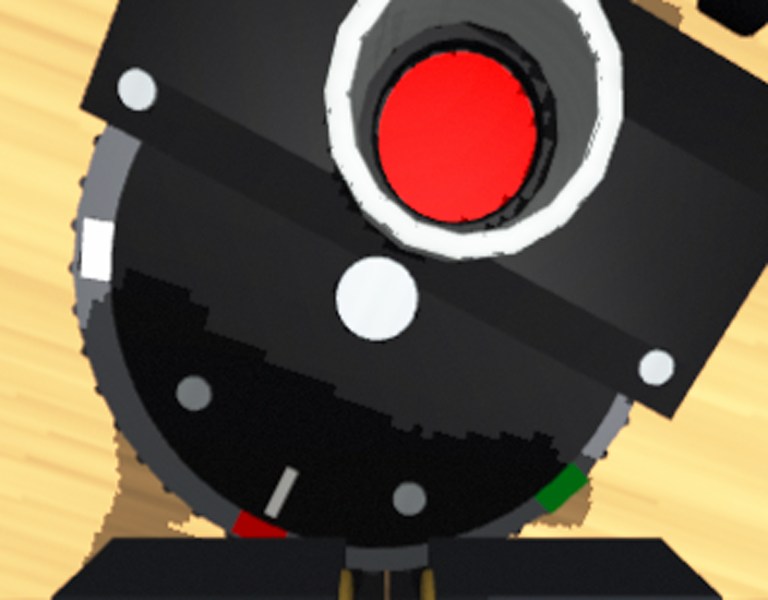

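jog_arm(motion=[10,0,0,0,0,0,25,0,0,0,0,0,30,0,0,0,0,0,30,-50,0,0,0,0,30,-50,0,0,0,0])

```text
time_s: 13.58
position: [0.4882, 0.0197, 0.2127]
tcp_rot: [[-0.947, 0.01, 0.321], [-0.321, -0.002, -0.947], [-0.009, -1.0, 0.005]]
force: [0.7, 0.0, -0.1]
opening: 0.002
```

```bash
python3 look.py w7
```

```text
13.575 [0.4882 0.0197 0.2127] psi 198.74226268028363 y [ 0.0098 -0.0019 -1.    ] F [ 0.65  0.03 -0.07] op 0.002
```

View pics/w7.png

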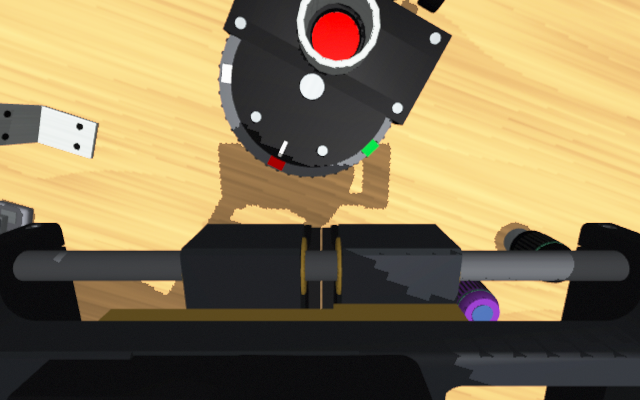

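Run:
```python
from meas import *
from plan import *
for uv,z in (((443,140),.1),((443,150),0),((394,194),.07)): print(atz("top",uv,z))
s=load("w7"); print("port",atz("wrist",(339,27),.184,s),"ep", atz("wrist",(515,230),.02,s))
E0=np.array([.4928,-.2219,0]);
p=E0+.07*ax(150)[:,0]; p[2]=.245
s=bot.read_state();print(s["time_s"],s["position"])
print(p,rel(s["position"],198.9,p,150))
```

```text
[ 0.64065229 -0.36444728  0.1       ]
[ 0.63676585 -0.39038318  0.        ]
[ 0.48783022 -0.21937504  0.07      ]
port [0.59460621 0.04597651 0.184     ] ep [ 0.50636547 -0.20287602  0.02      ]
13.625 [0.48678093 0.02003724 0.21120987]
[ 0.43217822 -0.1869      0.245     ] [118.68940473 -33.7901287  178.09352752   0.          48.9
   0.        ]
```

jog_arm(motion=[119,-34,178,0,49,0,119,-34,178,0,49,0,119,-34,178,0,49,0,119,-34,178,0,49,0,119,-34,178,0,49,0,119,-34,178,0,49,0,119,-34,178,0,49,0,119,-34,178,0,49,0], gripper=0.75)

```text
time_s: 14.62
position: [0.4296, -0.1857, 0.2432]
tcp_rot: [[-0.865, -0.0, -0.502], [0.502, 0.0, -0.865], [0.001, -1.0, -0.0]]
force: [-0.4, 0.6, 0.5]
opening: 0.736
```

```bash
python3 look.py w8
```

```text
14.625 [ 0.4296 -0.1857  0.2432] psi 149.8593032035419 y [-5.e-04  3.e-04 -1.e+00] F [-0.38  0.58  0.52] op 0.736
```

View pics/w8.png

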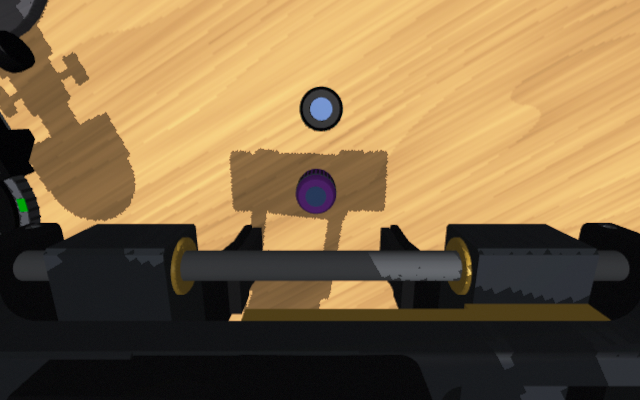

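Run:
```python
from meas import *
from plan import *
s=load("w8");i=cv2.imread("pics/w8.png")
h=cv2.cvtColor(i,cv2.COLOR_BGR2HSV)
m=((h[...,0]>100)&(h[...,0]<125)&(h[...,2]>150)&(h[...,1]>60)).astype(np.uint8);m[:80]=0;m[140:]=0;m[:,:290]=0;m[:,350:]=0
ys,xs=np.nonzero(m);c=(xs.mean(),ys.mean());print(c,len(xs))
X=atz("wrist",c,.070,s);print(X)
d=np.load("pics/w8.npy");o,r=ray("wrist",c,s);print("depth",o+r*d[int(c[1]),int(c[0])])
g=lambda u,v:((u+.5)/7-.5+365,(v+.5)/7-.5+175)
print("tri",tri([ray("wrist",c,s),ray("top",g(213,125))]))
p=X.copy();p[2]=.16;print(rel(s["position"],149.9,p,149.9))
```

```text
(np.float64(320.6658163265306), np.float64(108.55357142857143)) 392
[ 0.4932376  -0.22310602  0.07      ]
depth [ 0.49324962 -0.22311375  0.06917384]
tri (array([ 0.49325488, -0.22319668,  0.06544201]), [6.864065839608698e-05, 6.864065839606543e-05])
[-73.79874521  83.17352396   0.40870162   0.          -0.
   0.        ]
```

jog_arm(motion=[-60,60,0,0,0,0,-74,115,0,0,0,0,-74,115,0,0,0,0,-74,115,0,0,0,0])

```text
time_s: 15.18
position: [0.493, -0.2229, 0.1279]
tcp_rot: [[-0.864, -0.002, -0.503], [0.503, 0.002, -0.864], [0.003, -1.0, -0.0]]
force: [0.6, 0.2, 0.8]
opening: 0.752
```

```bash
python3 look.py w9;python3 - <<'E'
from meas import *
from plan import *
s=bot.read_state();print(s["position"],rel(s["position"],149.9,[.4932,-.2231,.051],149.9))
E
```

```text
15.175 [ 0.493  -0.2229  0.1279] psi 149.79260094884964 y [-0.0021  0.0015 -1.    ] F [0.64 0.24 0.76] op 0.752
[ 0.49333261 -0.22320361  0.12922404] [ 1.66690836e-01  7.82240350e+01 -2.31304204e-02  0.00000000e+00
 -0.00000000e+00  0.00000000e+00]
```

View pics/w9.png

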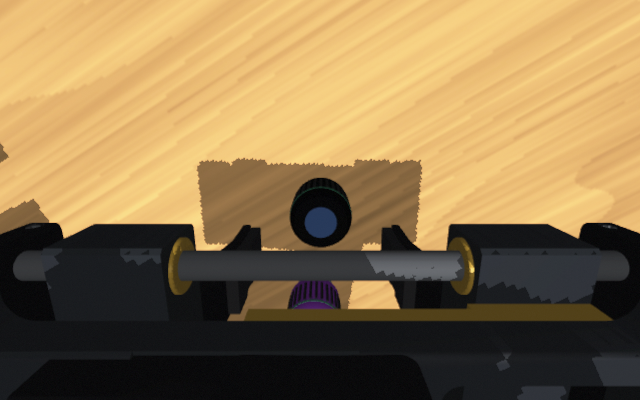

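jog_arm(motion=[0,40,0,0,0,0,0,70,0,0,0,0,0,78,0,0,0,0,0,78,0,0,0,0,0,78,0,0,0,0])

```text
time_s: 15.85
position: [0.4944, -0.2242, 0.0522]
tcp_rot: [[-0.864, 0.003, -0.504], [0.504, -0.002, -0.864], [-0.003, -1.0, 0.0]]
force: [-0.6, -0.0, 0.5]
opening: 0.752
```

jog_arm(motion=[0,0,0,0,0,0,0,0,0,0,0,0,0,0,0,0,0,0,0,0,0,0,0,0,0,0,0,0,0,0,0,0,0,0,0,0,0,0,0,0,0,0], gripper=0.3)

```text
time_s: 16.73
position: [0.4936, -0.2236, 0.0506]
tcp_rot: [[-0.864, 0.0, -0.504], [0.504, -0.0, -0.864], [-0.0, -1.0, -0.0]]
force: [0.2, 1.2, 3.7]
opening: 0.475
```

```bash
python3 look.py w10
```

```text
16.725 [ 0.4936 -0.2236  0.0506] psi 149.74692432017454 y [ 3.e-04 -1.e-04 -1.e+00] F [0.16 1.2  3.66] op 0.475
```

View pics/w10.png

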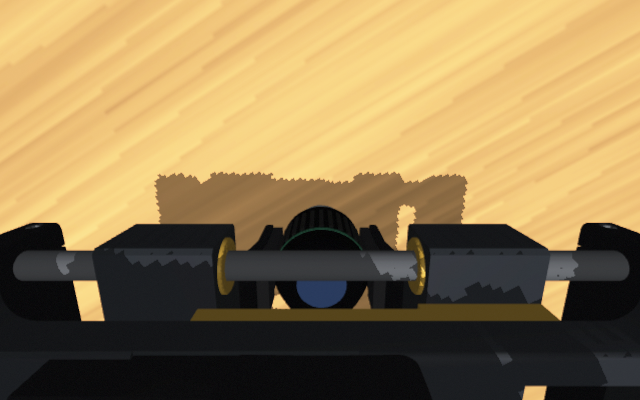

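jog_arm(motion=[0,-10,0,0,0,0,0,-50,0,0,0,0,0,-110,0,0,0,0,0,-170,0,0,0,0,0,-220,0,0,0,0,138,-220,-285,0,0,0,138,-220,-285,0,0,0,138,-220,-285,0,0,0,138,-220,-285,0,0,0,138,-220,-285,0,0,0,138,-220,-285,0,0,0,138,-220,-285,0,0,0,138,-220,-285,0,0,0])

```text
time_s: 18.4
position: [0.5178, 0.0906, 0.2704]
tcp_rot: [[-0.863, -0.0, -0.505], [0.505, -0.001, -0.863], [0.0, -1.0, 0.001]]
force: [0.2, 0.2, -1.2]
opening: 0.476
```

```bash
python3 look.py w11
```

```text
18.4 [0.5178 0.0906 0.2704] psi 149.64418284426148 y [-5.e-04 -6.e-04 -1.e+00] F [ 0.18  0.25 -1.17] op 0.476
```

View pics/w11.png

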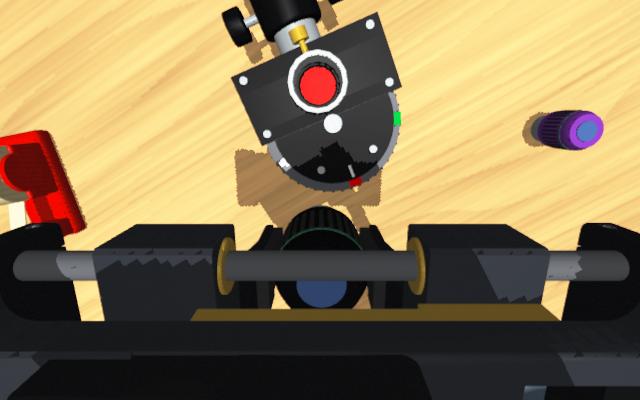

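```bash
cat > port.py <<'E'
from meas import *
n=sys.argv[1];x0,x1,y0,y1=map(int,sys.argv[2:6])
s=load(n);i=cv2.imread(f"pics/{n}.png");h=cv2.cvtColor(i,cv2.COLOR_BGR2HSV)
m=((h[...,1]<25)&(h[...,2]>190)).astype(np.uint8)*255
M=np.zeros_like(m);M[y0:y1,x0:x1]=m[y0:y1,x0:x1]
cs,_=cv2.findContours(M,cv2.RETR_CCOMP,cv2.CHAIN_APPROX_NONE)
for c in cs:
    if len(c)>60:
        e=cv2.fitEllipse(c);print(e,atz("wrist",e[0],.184,s))
E
python3 port.py w11 270 365 40 115; python3 port.py w7 280 400 0 80;python3 port.py w1 250 340 0 80
python3 -c "
from meas import *
d=np.load('pics/w11.npy');s=load('w11')
for u,v in((291,80),(344,80),(317,109)):
  o,r=ray('wrist',(u,v),s);print(o+r*d[v,u])
"
```

```text
((317.1487731933594, 80.86427307128906), (58.509437561035156, 62.02336883544922), 0.9454208612442017) [0.5966073  0.04677592 0.184     ]
((317.28509521484375, 80.95418548583984), (50.751983642578125, 53.820594787597656), 1.1443259716033936) [0.59651228 0.0467261  0.184     ]
((338.0373229980469, 22.993816375732422), (77.5137939453125, 82.62564086914062), 5.334678649902344) [0.59637507 0.04718603 0.184     ]
((292.5155029296875, 26.25185775756836), (65.38465881347656, 70.60163879394531), 173.0666961669922) [0.59623947 0.04690798 0.184     ]
[0.60601298 0.06159568 0.18324013]
[0.58798711 0.03103741 0.18424083]
[0.58103772 0.0560859  0.18367686]
```

Run:
```python
from meas import *
from plan import *
s=bot.read_state();print(s["position"],rel(s["position"],149.7,[.597,.0466,.242],149.7))
```

```text
[0.51789083 0.09049604 0.27037547] [-90.44927448  28.37546982  -2.01311348   0.          -0.
   0.        ]
```

jog_arm(motion=[-50,0,-2,0,0,0,-90.5,0,-2,0,0,0,-90.5,20,-2,0,0,0,-90.5,28,-2,0,0,0,-90.5,28,-2,0,0,0,-90.5,28,-2,0,0,0])

```text
time_s: 19.2
position: [0.5971, 0.0481, 0.2431]
tcp_rot: [[-0.864, 0.001, -0.504], [0.504, -0.0, -0.864], [-0.001, -1.0, -0.0]]
force: [-0.2, 1.2, -1.8]
opening: 0.478
```

```bash
python3 look.py w12
python3 - <<'E'
from h import *
p,d=bot.capture("scene");cv2.imwrite("pics/s3.png",p[:,:,::-1]);crop(p[:,:,::-1],"pics/s3c.png",290,130,410,250,5)
E
```

```text
19.2 [0.5971 0.0481 0.2431] psi 149.74596388404564 y [ 9.e-04 -1.e-04 -1.e+00] F [-0.18  1.16 -1.84] op 0.478
```

View pics/w12.png

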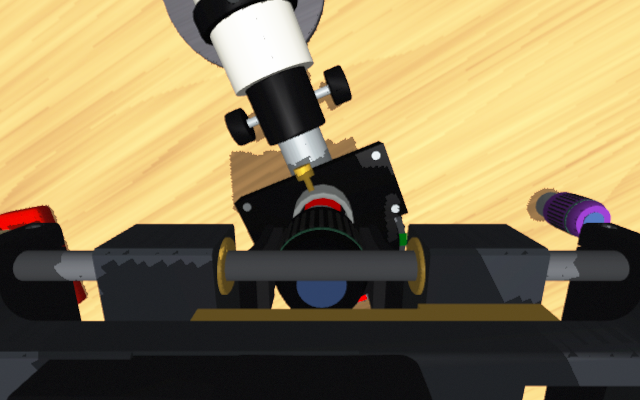

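View pics/s3c.png

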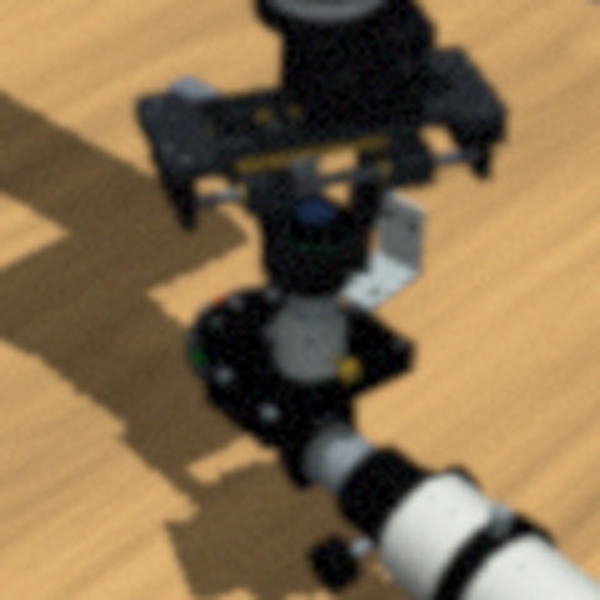

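Run:
```python
from meas import *
from plan import *
s=bot.read_state();print(s["position"],s["force"],rel(s["position"],149.7,[.597,.0466,.236],149.7))
```

```text
[0.59728082 0.04838613 0.24333961] [-0.44122439  0.40950004 -1.38469885] [-0.65869094  7.33961057  1.68381475  0.         -0.          0.        ]
```

jog_arm(motion=[0,2,0,0,0,0,0,4,0,0,0,0,0,4,0,0,0,0])

```text
time_s: 19.68
position: [0.5969, 0.0484, 0.2382]
tcp_rot: [[-0.864, -0.0, -0.504], [0.504, 0.0, -0.864], [0.0, -1.0, 0.0]]
force: [-0.5, 0.2, -1.6]
opening: 0.475
```

Run:
```python
from meas import *
from plan import *
s=bot.read_state();print(s["position"],s["qvel"],s["force"],rel(s["position"],149.7,[.597,.0466,.236],149.7))
```

```text
[0.59687343 0.04836904 0.23823762] [-0.09169666 -0.03901465 -0.13636519  0.06235041  0.07810548 -0.04269513] [-0.52136341  0.21903419 -1.62898826] [-1.00181203  2.2376248   1.46352722  0.         -0.          0.        ]
```

jog_arm(motion=[-1,0,1.5,0,0,0,-1,1,1.5,0,0,0,-1,2,1.5,0,0,0,-1,2,1.5,0,0,0])

```text
time_s: 20.18
position: [0.5971, 0.0464, 0.2363]
tcp_rot: [[-0.864, -0.0, -0.504], [0.504, 0.0, -0.864], [0.0, -1.0, 0.0]]
force: [0.6, -0.5, -1.9]
opening: 0.477
```

```bash
python3 look.py w13
python3 - <<'E'
from h import *
p,d=bot.capture("scene");crop(p[:,:,::-1],"pics/s4c.png",320,150,400,220,8)
i=cv2.imread("pics/w13.png");crop(i,"pics/w13c.png",230,130,410,320,3.5)
E
```

```text
20.175 [0.5971 0.0464 0.2363] psi 149.7493178278541 y [-3.e-04  1.e-04 -1.e+00] F [ 0.56 -0.46 -1.91] op 0.477
```

View pics/w13c.png

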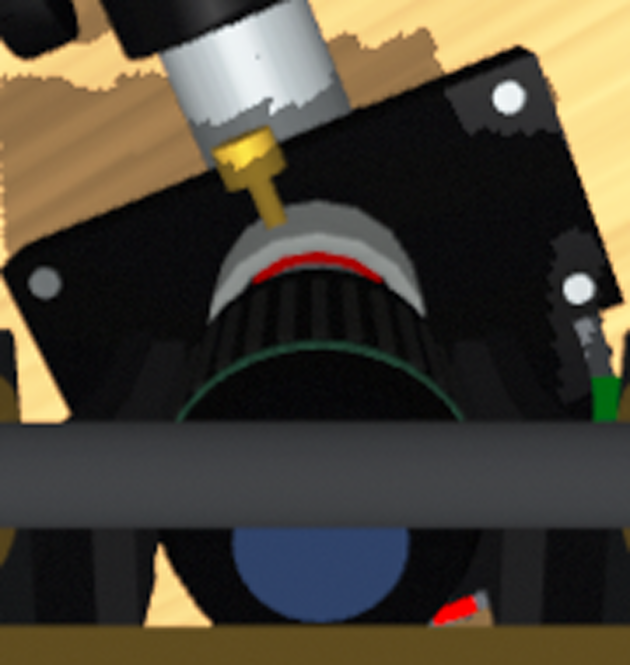

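View pics/s4c.png

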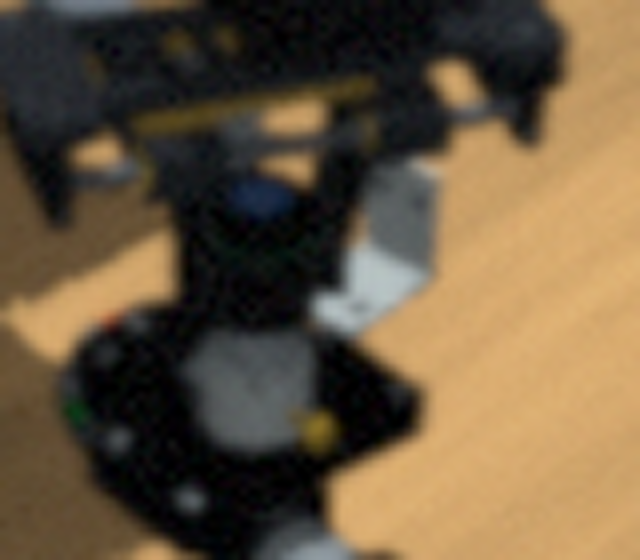

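jog_arm(motion=[0,1,-0.3,0,0,0,0,2,-0.3,0,0,0,0,3,-0.3,0,0,0,0,3,-0.3,0,0,0])

```text
time_s: 20.78
position: [0.5973, 0.0467, 0.2333]
tcp_rot: [[-0.864, -0.0, -0.504], [0.504, 0.0, -0.864], [0.0, -1.0, 0.0]]
force: [0.1, -0.4, -1.5]
opening: 0.474
```

jog_arm(motion=[0,0.7,0,0,0,0,0,1.5,0,0,0,0,0,1.5,0,0,0,0])

```text
time_s: 21.15
position: [0.5973, 0.0467, 0.2319]
tcp_rot: [[-0.864, -0.0, -0.504], [0.504, 0.0, -0.864], [0.0, -1.0, 0.0]]
force: [-0.7, -0.5, -1.6]
opening: 0.475
```

jog_arm(motion=[0,0.7,0,0,0,0,0,1.5,0,0,0,0,0,1.5,0,0,0,0])

```text
time_s: 21.52
position: [0.5973, 0.0467, 0.2303]
tcp_rot: [[-0.864, -0.0, -0.504], [0.504, 0.0, -0.864], [0.0, -1.0, 0.0]]
force: [0.5, -0.5, -0.9]
opening: 0.473
```

jog_arm(motion=[0,1,0,0,0,0,0,2,0,0,0,0,0,3,0,0,0,0,0,3,0,0,0,0])

```text
time_s: 22.02
position: [0.5972, 0.0467, 0.2273]
tcp_rot: [[-0.864, -0.0, -0.504], [0.504, 0.0, -0.864], [0.0, -1.0, 0.0]]
force: [-0.5, 0.1, -1.7]
opening: 0.474
```

jog_arm(motion=[0,1,0,0,0,0,0,2,0,0,0,0,0,3,0,0,0,0,0,4,0,0,0,0,0,4,0,0,0,0])

```text
time_s: 22.65
position: [0.5972, 0.0467, 0.2233]
tcp_rot: [[-0.864, -0.0, -0.504], [0.504, 0.0, -0.864], [0.0, -1.0, 0.0]]
force: [-0.6, -0.3, -1.9]
opening: 0.475
```

jog_arm(motion=[0,1,0,0,0,0,0,2,0,0,0,0,0,3,0,0,0,0,0,4,0,0,0,0,0,4,0,0,0,0])

```text
time_s: 23.28
position: [0.5972, 0.0467, 0.2193]
tcp_rot: [[-0.864, -0.0, -0.504], [0.504, 0.0, -0.864], [0.0, -1.0, 0.0]]
force: [0.4, -0.7, -0.7]
opening: 0.474
```

Going in freely. Home is expected at TCP z ≈ 0.2106.

jog_arm(motion=[0,1,0,0,0,0,0,2,0,0,0,0,0,3,0,0,0,0,0,4,0,0,0,0,0,5,0,0,0,0,0,5,0,0,0,0])

```text
time_s: 24.02
position: [0.5972, 0.0467, 0.2143]
tcp_rot: [[-0.864, -0.0, -0.504], [0.504, 0.0, -0.864], [0.0, -1.0, 0.0]]
force: [0.0, 0.2, -1.5]
opening: 0.477
```

jog_arm(motion=[0,1,0,0,0,0,0,2,0,0,0,0,0,2,0,0,0,0])

```text
time_s: 24.4
position: [0.5972, 0.0467, 0.2123]
tcp_rot: [[-0.864, -0.0, -0.504], [0.504, 0.0, -0.864], [0.0, -1.0, 0.0]]
force: [0.4, 0.0, -2.3]
opening: 0.476
```

jog_arm(motion=[0,0.5,0,0,0,0,0,1,0,0,0,0,0,1,0,0,0,0])

```text
time_s: 24.78
position: [0.5973, 0.0467, 0.2114]
tcp_rot: [[-0.864, -0.0, -0.504], [0.504, 0.0, -0.864], [0.0, -1.0, 0.0]]
force: [0.6, -0.1, -2.0]
opening: 0.474
```

jog_arm(motion=[0,0.5,0,0,0,0,0,0.5,0,0,0,0])

```text
time_s: 25.02
position: [0.5973, 0.0467, 0.2109]
tcp_rot: [[-0.864, -0.0, -0.504], [0.504, 0.0, -0.864], [0.0, -1.0, 0.0]]
force: [-0.1, 0.2, -3.1]
opening: 0.478
```

jog_arm(motion=[0,0.4,0,0,0,0,0,0.4,0,0,0,0])

```text
time_s: 25.28
position: [0.5974, 0.0467, 0.2107]
tcp_rot: [[-0.864, 0.0, -0.504], [0.504, -0.0, -0.864], [-0.0, -1.0, -0.0]]
force: [-0.5, 0.1, -0.7]
opening: 0.474
```

jog_arm(motion=[0,0.3,0,0,0,0,0,0.3,0,0,0,0])

```text
time_s: 25.52
position: [0.5974, 0.0467, 0.2107]
tcp_rot: [[-0.864, 0.0, -0.504], [0.504, -0.0, -0.864], [-0.0, -1.0, -0.0]]
force: [-0.8, 0.2, 2.1]
opening: 0.474
```

jog_arm(motion=[0,0.3,0,0,0,0,0,0.3,0,0,0,0,0,0.3,0,0,0,0])

```text
time_s: 25.9
position: [0.5974, 0.0467, 0.2106]
tcp_rot: [[-0.864, 0.001, -0.504], [0.504, -0.0, -0.864], [-0.001, -1.0, -0.0]]
force: [-2.4, -0.2, 5.8]
opening: 0.475
```

Run:
```python
from h import *
p,d=bot.capture("scene");crop(p[:,:,::-1],"pics/s5c.png",320,150,400,220,8)
```

```text
(no output)
```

View pics/s5c.png

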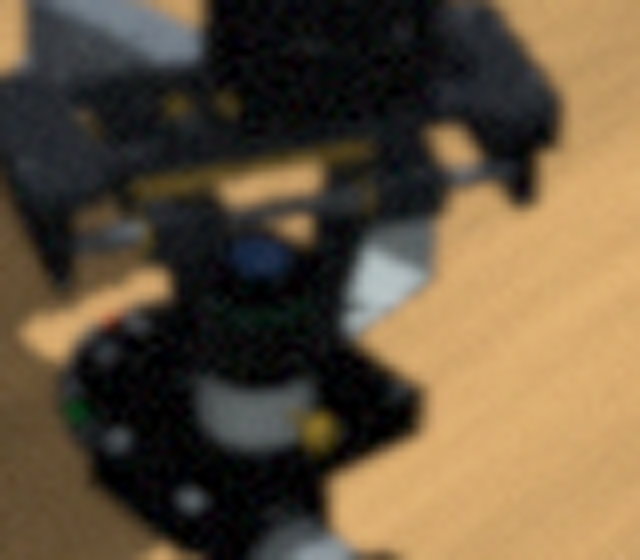

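jog_arm(motion=[0,-0.3,0,0,0,0,0,-0.4,0,0,0,0])

```text
time_s: 26.2
position: [0.5974, 0.0467, 0.2106]
tcp_rot: [[-0.864, 0.0, -0.504], [0.504, -0.0, -0.864], [-0.0, -1.0, -0.0]]
force: [-2.0, 0.3, 5.0]
opening: 0.478
```

jog_arm(motion=[0,0,0,0,0,0,0,0,0,0,0,0,0,0,0,0,0,0,0,0,0,0,0,0,0,0,0,0,0,0], gripper=0.7)

```text
time_s: 26.82
position: [0.5973, 0.0467, 0.2102]
tcp_rot: [[-0.864, -0.0, -0.504], [0.504, 0.0, -0.864], [0.0, -1.0, 0.0]]
force: [0.1, -0.6, -0.6]
opening: 0.699
```

jog_arm(motion=[0,-10,0,0,0,0,0,-30,0,0,0,0,0,-70,0,0,0,0,0,-80,0,0,0,0,60,-80,0,0,0,0,110,-80,0,0,0,0,110,-80,0,0,0,0,110,-80,0,0,0,0])

```text
time_s: 27.82
position: [0.503, 0.102, 0.2906]
tcp_rot: [[-0.864, 0.001, -0.503], [0.503, -0.0, -0.864], [-0.001, -1.0, -0.0]]
force: [1.3, 0.3, 0.1]
opening: 0.699
```

```bash
python3 look.py w14
python3 - <<'E'
from h import *
p,d=bot.capture("scene");crop(p[:,:,::-1],"pics/s6c.png",310,160,410,240,7)
i=cv2.imread("pics/w14.png");crop(i,"pics/w14c.png",200,0,440,230,2.5)
E
```

```text
27.825 [0.503  0.102  0.2906] psi 149.7718518967661 y [ 1.5e-03 -3.0e-04 -1.0e+00] F [1.26 0.27 0.07] op 0.699
```

View pics/w14.png

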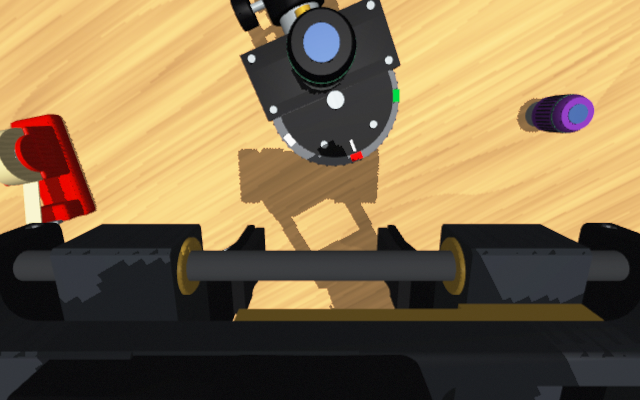

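View pics/w14c.png

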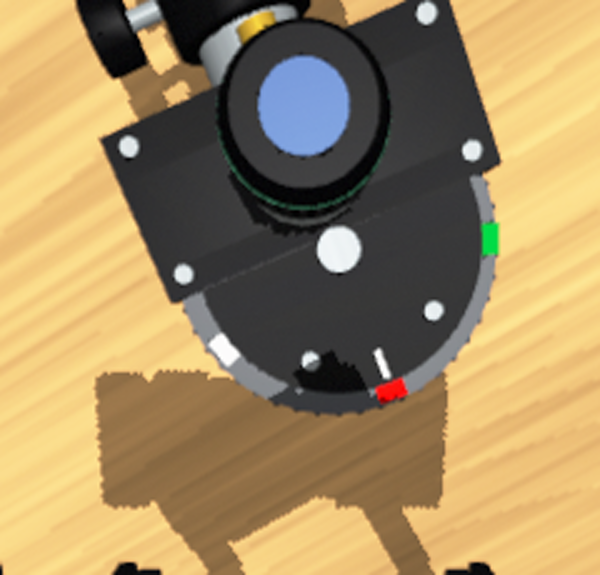

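View pics/s6c.png

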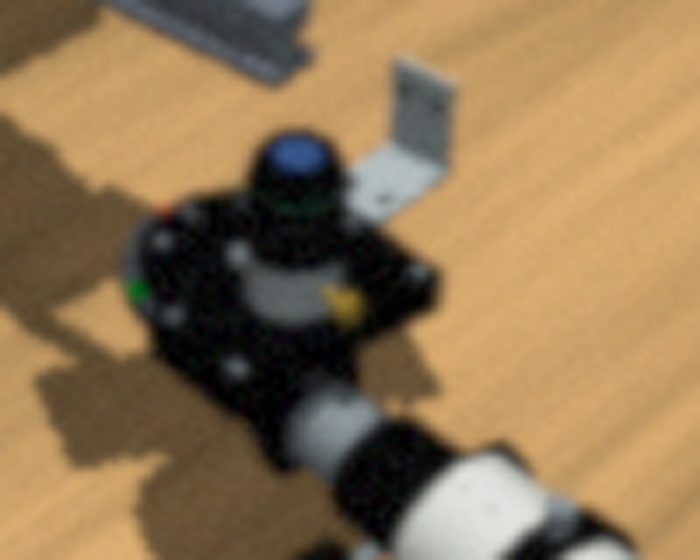

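Run:
```python
from meas import *
s=load("w14");i=cv2.imread("pics/w14.png");d=np.load("pics/w14.npy")
c=(200+(304+.5)/2.5-.5,(105+.5)/2.5-.5)
o,r=ray("wrist",c,s);print(o+r*d[int(c[1]),int(c[0])])
sc=((298+.5)/7-.5+310,(155+.5)/7-.5+160)
print(tri([ray("wrist",c,s),ray("scene",sc)]))
st=bot.read_state();print(np.abs(st["qvel"]).max())
b=atz("wrist",(335.2,99.3),.160,s);
for n,uv,z in(("red",(356.3,156),.15),("line",(352.5,145.5),.158)):
    q=atz("wrist",uv,z,s)-b;print(n,np.degrees(np.arctan2(q[1],q[0]))%360)
```

```text
[0.59666662 0.04670512 0.2315128 ]
(array([0.59711878, 0.04677235, 0.23022558]), [0.00030296391352211766, 0.00030296391352218575])
0.32708390688591776
red 172.19445717393154
line 171.8301491760011
```

Eyepiece top is at 0.230–0.2315 m (expected 0.230), it is on the port axis, and the red tab lines up with the white line. Handing in.

Run:
```python
from rig import bot
print(bot.hand_in())
```

```text
the job is handed in; nothing more can be done
None
```

The telescope is set to red, the eyepiece is standing fully home in the port, and I handed the job in at about 28 s. The hand-in gave no verdict.

- **Filter wheel:** I pressed the shut fingertips on the knurled rim at about 8–12 N and rubbed it round about 56°, counter-clockwise from above. At the readings I took, the total force was never more than about 13 N. After release, the red tab and the white line lay within 0.4° of each other, and red showed in the port before the eyepiece went in.
- **Eyepiece:** I gripped the black eyepiece, not the purple look-alike, and lowered it freely into the port. It stopped on its shoulder at the expected height, and I pressed it down with about 6–8 N before letting go.
- **Final checks:** The eyepiece's top centre measured 0.230 m high from two views, where 0.230 m was expected. The depth reading gave 0.2315 m. It was within about 0.6 mm of the measured port centre, and the robot was clear of everything.
- **Small disagreement:** Before insertion, the arm's measured position was about 1.5–2 mm off the intended point. I corrected it from the measured position, and the eyepiece went in without side force.
- **Bystanders:** My moves passed clear of the hex-key rack, tape dispenser, stapler and bracket. I did not measure their positions again at the end.

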